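# Open a tight gift box in the hold-down dock

### The arm

A 6-joint arm with a two-finger parallel gripper is mounted at the origin on a cart in front of the work surface, level with it; the furniture and walls round the work are solid. World frame = base frame: x ahead of the robot, y to its left, z up, the work surface at z = 0. Lengths are in m, angles in rad, forces in N, time in s.
With the tool pointing down it reaches from about 0.25 to 0.775 m from the base axis. Payload 4 kg.
Tool frame: the origin (TCP) lies midway between the tips of the shut fingers; the grasp point (between the pads) lies 19 mm behind it (robot.grasp_offset is the distance from the TCP to the grasp point, in m); z points along the fingers, y is the direction in which the jaws open and shut (so a half turn about z gives the same grasp; the last joint's range is limited). The gripper opens to 94 mm and grips with 3 to 60 N. Pads are 16 mm wide; open, the fingers measure 119 mm over their backs; the gripper's body (75 mm by 177 mm) begins 78 mm behind the grasp point.
Start: joints at [1.195, 0.087, 1.371, -0, 1.684, -0.103], TCP at [0.148, 0.53, 0.206] pointing down, gripper open.
Joint ranges: [-3.1, 3.1], [-0.76, 2.03], [0.27, 2.55], [-1.08, 4.22], [0.17, 2.65], [-2.57, 2.57]. Speed limits (rad/s): [2.79, 2.79, 3.14, 3.14, 3.14, 3.14].

### API

Orientations are given as [roll, pitch, yaw] about the fixed x, y, z axes, in that order (R = Rz(yaw) Ry(pitch) Rx(roll)).
In Python, from bench import status, viewer, order, robot gives the robot as it stands. The module is installed in compiled form; this text tells all that it offers.
- The arm moves only by the tool move_arm, never from a script. Its argument "targets" is a list of rows, each a list of 3 entries, a list of its own where there are three numbers: the shift along the tool's x, y, z in mm, then the turn, a rotation vector about the tool's x, y, z in degrees, then the opening, from -1 (shut) to 1 (fully open). A call has 1 to 20 rows; each row is the pose to reach, as a shift and turn from the pose commanded when the call began, along the tool's axes at that moment; what a row does not reach only later rows make up. A row lasts 1/8 s, in which the tool goes at most 62.5 mm and 10.7 degrees, less where a joint would pass 70% of its speed; a pose out of reach is approached as far as the arm can. A call with a gripper value outside its range is refused whole. The fingers move at their own pace and stop on an object; the grip force is fixed at half the most. Time passes only in rows, so rows that repeat a pose let the fingers close. It gives the time, the measured TCP pose, the force and the opening at its end, in the units of the state.
- status.get_obs(): the state, without advancing time (a new reading comes with each control period).
- viewer.snapshot(name): name is "scene" or "top" or "wrist"; returns the picture (384x512x3 uint8, red, green, blue); there is no depth.
- viewer.camera_model(name): a dict with "K" (3x3 intrinsics, pixels), "xyz" and "attitude" of the camera in the world; the wrist camera has in their place "T_tool_cam" (4x4, takes a point from camera to tool coordinates, whose origin is the TCP and whose axes are the flange's). Camera axes: x right, y up, looking along -z (the intrinsics and any distortion apply to the point x, -y, -z); pixel columns grow to the right and rows downward; lengths in m; the calibration is good to about 2 mm. A picture is of the moment at which its call begins: read the wrist's pose just before it. camera_model takes no time and is no camera call.
- order.close_job(): hands the job in, once; it reports no verdict.
The state is a dict: "time": time; "joint_positions": joint angles; "qvel": joint speeds; "joint_torque": joint torques, N m; "tool_pos": TCP position; "ee_rot": TCP orientation; "wrist_force": force on the tool from outside, world axes, zero at the start; "wrist_torque": the same for the moment, N m; "width": finger opening in m.
Only numpy, scipy, OpenCV 4.12 (cv2) and the standard library are available. Lean on these libraries where they do the work, as an engineer would, in place of code of your own. Each camera call takes 0.05 s, during which the arm holds its last target. There are 200 camera calls.

### The job

Open the gift box: push it along the counter by its wide base, as it stands, fully home under the lips of the hold-down dock, without touching the lid before it is home and without the base ever leaving the counter. Then, with the dock holding the base down, draw the tight lid straight up and off and set it, open side down, flat in the pocket of the wooden lid tray (do not drop it). The opened base stays home in the dock, and the bell, ribbon spool and price tag stay where they are.

Things in the scene. Friction and masses are not known exactly. Their poses are not given: they have to be found in the camera images.
- gift_base: Base of a wine-red gift box, about 0.35 kg: plinth 120 (x) x 96 (y) x 15 mm, carrying a cream tray 74 x 54 mm, top at 58 mm, with two fixed chocolates. Origin: centre of the plinth's underside, on the counter; z up. The plinth sticks out 18 mm past the lid at the x ends, 16 mm at the sides; push it on its upright faces. Starts with +x within 0.6 rad of the dock's +x; either end may go in first.
- gift_lid: Deep wine-red lid, gold band, 90 g, 84 (x) x 64 (y) x 48 mm outside, walls 3 mm, open below. Origin: centre of its rim's lower edge; z towards its closed top. On the box: axes along the base's, rim on the plinth (z 15 mm), top at 63 mm, over 43 mm of tray. Sprung tabs hold it: pulling it off takes about 10 to 20 N, more than the box weighs, so an unheld base comes up too. Grip it across its 64 mm.
- dock: Hold-down dock fixed to the counter, wood rails, aluminium lips, 22 mm high; place and yaw vary. Origin: centre of the underside of a fully home box, on the counter. The box enters at the open -x end, moving along the dock's +x, till the plinth's leading face meets the stop at x = +60 mm. Rails 51 mm either side of the axis (102 mm apart for the 96 mm plinth), from x = -46 to +60 mm.
- dock_mouth (a point): Middle of the dock's mouth on the counter, 76 mm before its origin on its axis; its axes are the dock's. Guides flare from the rails (51 mm off the axis) to about 61 mm off the axis here (70 mm at their outsides). The lips over the rails reach in to 39 mm off the axis, underside at 18 mm, top at 22 mm: 3 mm above the plinth, 7 mm from the lid's sides.
- lid_tray: Shallow dark wooden tray fixed to the counter, 104 (x) x 84 (y) x 14 mm, walls and floor 6 mm: its pocket is 92 x 72 mm, 8 mm deep, for the lid with its long side along the tray's x. Origin: centre of its underside; pocket floor 6 mm above. It stands either beside the dock or nearer the robot, swapped with the bell.
- bell: Counter bell, bystander, 85 mm across, 59 mm high, loose; origin centre of its underside.
- spool: Green ribbon spool, bystander, 72 mm across, 34 mm high, loose; origin centre of its underside.
- price_tag: Small price easel, bystander, 40 x 58 x 39 mm, loose; origin near the centre of its underside.
There are look-alikes about, which are no part of the job. Of the things shaped like the lid_tray, the wooden one is meant.

How it is judged:
On the way, in this order (a step that is already met when the one before it is completed fails the run):
1. the box, lid still fully on, stands home against the stop under the dock's lips (x of gift_base in the frame of dock between -0.007 and 0.005 m and y of gift_base in the frame of dock between -0.006 and 0.006 m and angle between the x axis of gift_base and the x axis of dock, either way round below 0.08 rad and height (world z) of gift_base below 0.006 m and z of gift_lid in the frame of gift_base below 0.02 m), for 0.2 s.
2. the lid is drawn up clear of the base, upright, with the base still home in the dock (x of gift_base in the frame of dock between -0.007 and 0.005 m and y of gift_base in the frame of dock between -0.006 and 0.006 m and angle between the x axis of gift_base and the x axis of dock, either way round below 0.08 rad and height (world z) of gift_base below 0.006 m and z of gift_lid in the frame of gift_base above 0.062 m and angle between gift_lid's own z axis and vertical below 0.2 rad), for 0.1 s.
At the end, for the whole second after the job is handed in: The opened base stands on the counter, home in the dock (7 mm from the stop, 6 mm sideways, 0.08 rad); the lid lies open side down, flat (0.06 rad) on the tray's pocket floor (rim within 2.5 mm, centre within 10 mm, long sides parallel within 0.12 rad); both at rest (x of gift_base in the frame of dock between -0.007 and 0.005 m and y of gift_base in the frame of dock between -0.006 and 0.006 m and angle between the x axis of gift_base and the x axis of dock, either way round below 0.08 rad and height (world z) of gift_base below 0.006 m and horizontal distance between gift_lid and lid_tray below 0.01 m and height (world z) of gift_lid between 0.003 and 0.0085 m and angle between gift_lid's own z axis and vertical below 0.06 rad and angle between the x axis of gift_lid and the x axis of lid_tray, either way round below 0.12 rad and linear speed of each of gift_lid, gift_base below 0.02 m/s); the robot touches nothing.
It fails at once if the lid is touched (over 1.5 N) by gripper or arm before the base is home (within 12 mm of the stop) (x of gift_base in the frame of dock below -0.012 m and contact force between any of the fingers, the arm and gift_lid above 1.5 N).
It fails at once if the base is lifted off the counter (over 10 mm) or tipped (over 0.2 rad) (height (world z) of gift_base above 0.01 m or angle between gift_base's own z axis and vertical above 0.2 rad).
It fails at once if the lid is tipped over 0.5 rad (angle between gift_lid's own z axis and vertical above 0.5 rad).
It fails at once if the lid is dropped: out of the fingers while its rim is more than 35 mm above the counter (height (world z) of gift_lid above 0.035 m and contact force between the fingers and gift_lid below 0.1 N).
It fails at once if the bell, ribbon spool or price tag is moved over 30 mm or tipped over ((distance of bell from where it was at the start of the episode above 0.03 m or angle between bell's own z axis and vertical above 0.35 rad) or (distance of spool from where it was at the start of the episode above 0.03 m or angle between spool's own z axis and vertical above 0.35 rad) or (distance of price_tag from where it was at the start of the episode above 0.03 m or angle between price_tag's own z axis and vertical above 0.35 rad)).
It also fails if it takes over 72 s, if anything falls off the work surface, if the arm or the gripper's body presses on something with over 40 N, if the wrist force passes 120 N, or if a joint passes its speed limit or range.

## Working session

There is one attempt and no reset: what is moved stays moved. The work goes in short steps, Python scripts to look and compute and a tool call to move; the robot and the scene stay as the last step left them, time stands still between calls to the robot, and variables do not carry over. Pictures are saved under pics/ and viewed, about 8 in all and at most 12, crops included, and the job is handed in when it is done.

Besides the shell and the picture viewer there is one more tool, called by a JSON object that holds its "op" and its "data". move_arm: Moves the arm, as the interface text tells. Its arguments: {"type":"object","properties":{"targets":{"type":"array"}},"required":["targets"]}

```bash
mkdir -p pics
cat > h.py <<'E'
import numpy as np, cv2
from bench import status, viewer, order, robot
from scipy.spatial.transform import Rotation as R
def cam(name,obs=None):
    m=viewer.camera_model(name);K=np.array(m["K"])
    if "T_tool_cam" in m:
        o=obs or status.get_obs();T=np.eye(4);T[:3,:3]=R.from_euler('xyz',o["ee_rot"]).as_matrix();T[:3,3]=o["tool_pos"]
        T=T@np.array(m["T_tool_cam"]);return K,T[:3,:3],T[:3,3],m
    a=np.array(m["attitude"]);Rm=a if a.shape==(3,3) else R.from_euler('xyz',a).as_matrix()
    return K,Rm,np.array(m["xyz"]),m
def ray(c,px,z):
    K,Rm,t,_=c;px=np.atleast_2d(px).astype(float)
    d=np.linalg.inv(K)@np.c_[px,np.ones(len(px))].T
    d=Rm@(d*np.array([[1],[-1],[-1]]));d=d.T
    return (t+d*((z-t[2])/d[:,2])[:,None])[:,:2]
def proj(c,P):
    K,Rm,t,_=c;p=(np.atleast_2d(P)-t)@Rm;p=p*[1,-1,-1];q=p@K.T;return q[:,:2]/q[:,2:]
def save(n,im): cv2.imwrite(f"pics/{n}.png",im[:,:,::-1])
E
python3 - <<'E'
from h import *
o=status.get_obs();print(o)
for n in("top","scene","wrist"):
    m=viewer.camera_model(n);print(n,m)
a=viewer.snapshot("top");np.save("top.npy",a);save("top0",cv2.resize(a,(800,600),interpolation=cv2.INTER_CUBIC))
a=viewer.snapshot("scene");np.save("scene.npy",a);save("scene0",a)
E
```

```text
{'time': 0.0, 'joint_positions': array([ 1.19488094e+00,  8.79651233e-02,  1.37222903e+00, -2.31912748e-05,
        1.68361616e+00, -1.03104071e-01]), 'qvel': array([ 0.00026902,  0.00057538,  0.00056824,  0.0002726 , -0.00040251,
        0.0009306 ]), 'joint_torque': array([ 1.81675296e-04, -3.40186501e+01, -3.02422607e+01,  7.17567257e-02,
        3.30996746e-02, -2.01961711e-04]), 'tool_pos': array([0.14800374, 0.52914212, 0.20431146]), 'ee_rot': array([-3.13938439e+00, -2.05318070e-04,  2.86877853e+00]), 'wrist_force': array([-0.20082145, -0.33612667,  0.23949217]), 'wrist_torque': array([ 0.0408673 , -0.00787198,  0.00466588]), 'width': 0.09379889061521324}
top {'K': array([[400.22109379,   0.        , 253.53072728],
       [  0.        , 400.22109379, 190.09837228],
       [  0.        ,   0.        ,   1.        ]]), 'xyz': array([0.46758019, 0.31418866, 1.05082637]), 'attitude': array([ 0.06320566,  0.0203266 , -1.56996193])}
scene {'K': array([[468.53787768,   0.        , 252.72631307],
       [  0.        , 468.53787768, 192.62067757],
       [  0.        ,   0.        ,   1.        ]]), 'xyz': array([-0.04147544, -0.41884797,  0.94231974]), 'attitude': array([ 0.79959677, -0.01632043, -0.65169027])}
wrist {'K': array([[289.11216758,   0.        , 253.03937232],
       [  0.        , 289.11216758, 195.57932569],
       [  0.        ,   0.        ,   1.        ]]), 'T_tool_cam': array([[-8.05861953e-04,  9.73304519e-01,  2.29516153e-01,
         6.61570790e-02],
       [ 9.99999673e-01,  7.99816836e-04,  1.19365668e-04,
        -4.86377104e-04],
       [-6.73917394e-05,  2.29516174e-01, -9.73304845e-01,
        -1.79488577e-01],
       [ 0.00000000e+00,  0.00000000e+00,  0.00000000e+00,
         1.00000000e+00]])}
```

View pics/top0.png

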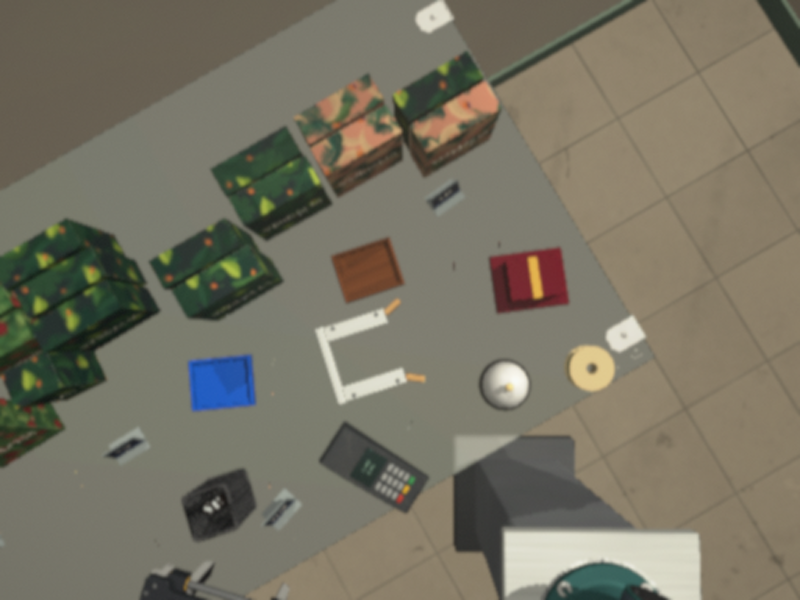

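View pics/scene0.png

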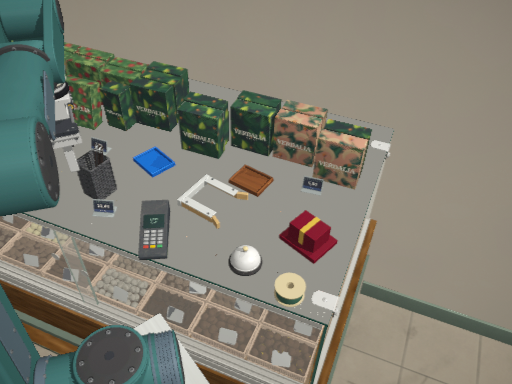

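Top view (800×600): gift box at (530,280). The dock is a U open to the right, around (360,355). The trays are a wooden one at (367,270), which is the one meant, and a blue one at (222,382), a look-alike. Bell at (505,383), spool at (592,368), price tags at (445,197), (128,446) and (282,508).

Run:
```python
from h import *
a=np.load("top.npy");c=cam("top");hsv=cv2.cvtColor(a,cv2.COLOR_RGB2HSV)
def big(m,x0,y0,x1,y1):
    k=np.zeros_like(m);k[y0:y1,x0:x1]=m[y0:y1,x0:x1]
    cs,_=cv2.findContours(k,cv2.RETR_EXTERNAL,cv2.CHAIN_APPROX_NONE);return max(cs,key=cv2.contourArea)[:,0]
H,S,V=hsv[...,0],hsv[...,1],hsv[...,2]
red=(((H>165)|(H<8))&(S>120)&(V>40)).astype(np.uint8)
wood=((H<15)&(S>110)&(V>40)).astype(np.uint8)
white=((S<40)&(V>170)).astype(np.uint8)
def rect(n,p,z):
    r=cv2.minAreaRect(ray(c,p,z).astype(np.float32)*1000);print(n,r);return r
rect("base",big(red,300,150,375,210),.012)
rect("tray",big(wood,205,145,265,200),.014)
d=big(white,195,190,265,265);rect("dock",d,.022)
q=cv2.approxPolyDP(d,3,True)[:,0];print(q.tolist(),(ray(c,q,.022)*1000).round())
for n,px,z in(("bell",(505,383),.03),("bellL",(479,383),.02),("bellTop",(505,358),.02),("spool",(592,368),.034),("tag",(445,195),.03)):
    print(n,(ray(c,np.array(px)*.64,z)*1000).round())
# guide tips (orange) and crop
cr=np.hstack([cv2.resize(a[185:270,190:290],(500,425),interpolation=cv2.INTER_CUBIC),cv2.resize(a[145:205,200:270],(300,257),interpolation=cv2.INTER_CUBIC)[:, :] if 0 else np.vstack([cv2.resize(a[145:205,200:270],(300,212)),cv2.resize(a[145:215,300:380],(300,213))])])
save("crop1",cr)
```

```text
base ((562.4834594726562, 115.63483428955078), (90.4569091796875, 116.5617446899414), 7.868884086608887)
tray ((579.2487182617188, 383.7491455078125), (78.76068115234375, 99.92115020751953), 18.448020935058594)
dock ((437.3560791015625, 394.20758056640625), (129.4749755859375, 117.26956176757812), 18.038373947143555)
[[244, 198], [214, 207], [213, 211], [202, 211], [217, 258], [226, 251], [228, 254], [253, 246], [254, 242], [259, 244], [257, 236], [219, 247], [210, 218], [247, 206]] [[512. 360.]
 [489. 437.]
 [479. 439.]
 [479. 468.]
 [359. 428.]
 [377. 405.]
 [369. 400.]
 [390. 336.]
 [400. 334.]
 [395. 321.]
 [415. 326.]
 [387. 423.]
 [461. 447.]
 [492. 352.]]
bell [[393. 159.]]
bellL [[392. 200.]]
bellTop [[433. 157.]]
spool [[417.  20.]]
tag [[701. 254.]]
```

View pics/crop1.png

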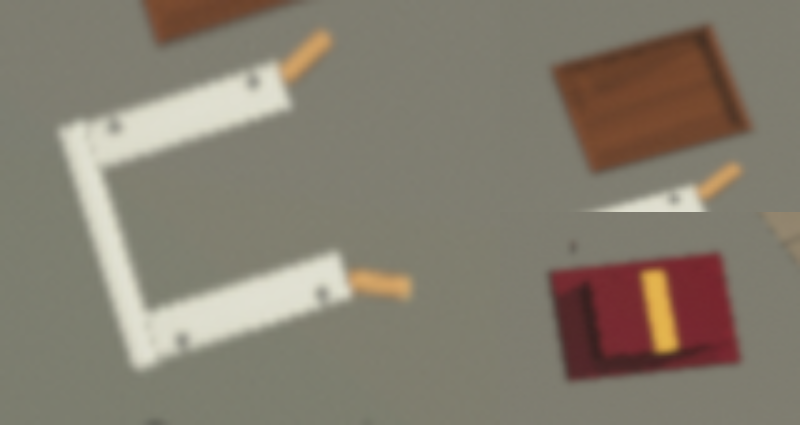

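Crop: the dock's white rails and lips have a stop on the left and a mouth on the right with orange guides. The wooden tray, upper right, is the intended one by its material; the blue one is rejected. The box has a full-red plinth with the lid on. I'll go above the box's far side and take one wrist look.

{"op": "move_arm", "data": {"targets": [[[-575,-244,0],[0,0,-33.6],0],[[-575,-244,0],[0,0,-33.6],0],[[-575,-244,0],[0,0,-33.6],0],[[-575,-244,0],[0,0,-33.6],0],[[-575,-244,0],[0,0,-33.6],0],[[-575,-244,0],[0,0,-33.6],0],[[-575,-244,0],[0,0,-33.6],0],[[-575,-244,0],[0,0,-33.6],0],[[-575,-244,0],[0,0,-33.6],0],[[-575,-244,0],[0,0,-33.6],0],[[-575,-244,0],[0,0,-33.6],0],[[-575,-244,0],[0,0,-33.6],0],[[-575,-244,0],[0,0,-33.6],0],[[-575,-244,0],[0,0,-33.6],0]]}}

```text
time: 1.85
tool_pos: [0.6351, 0.1414, 0.2062]
ee_rot: [3.141, 0.001, -2.826]
wrist_force: [0.1, -0.4, -1.4]
width: 0.0471
```

Run:
```python
from h import *
o=status.get_obs();print(o["time"],o["tool_pos"],np.degrees(o["ee_rot"]),o["width"],o["joint_positions"])
c=cam("wrist",o);a=viewer.snapshot("wrist");np.save("w1.npy",a);save("w1",cv2.resize(a,(800,600),interpolation=cv2.INTER_CUBIC))
```

```text
1.85 [0.63513313 0.14141875 0.20616802] [ 1.79982343e+02  3.69369414e-02 -1.61895527e+02] 0.04707721350345243 [ 1.31763268e-01  3.13983641e-01  1.10281834e+00  4.26044629e-04
  1.72421335e+00 -1.75495060e+00]
```

View pics/w1.png

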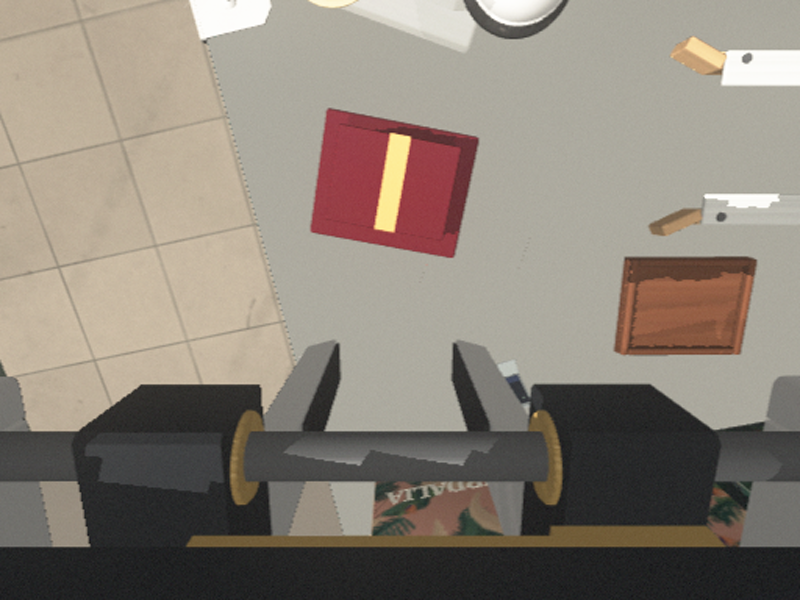

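Wrist view (800×600): box at (395,183), near lip corners at (722,86) and (705,194), wooden tray at (687,305), bell at the top (520,10). The view is sharp, so I'll measure from it.

```bash
cat >> h.py <<'E'
def mask(a,n):
    h=cv2.cvtColor(a,cv2.COLOR_RGB2HSV);H,S,V=h[...,0],h[...,1],h[...,2]
    return {"red":((H>165)|(H<6))&(S>130)&(V>40)&(V<230),"wood":(H<15)&(S>80)&(V>50)&(V<190),"white":(S<25)&(V>205)}[n].astype(np.uint8)
def big(m,x0,y0,x1,y1):
    k=np.zeros_like(m);k[y0:y1,x0:x1]=m[y0:y1,x0:x1]
    cs,_=cv2.findContours(k,cv2.RETR_EXTERNAL,cv2.CHAIN_APPROX_NONE);return max(cs,key=cv2.contourArea)[:,0]
def rectw(c,p,z): return cv2.minAreaRect(ray(c,p,z).astype(np.float32)*1000)
E
python3 - <<'E'
from h import *
a=np.load("w1.npy");c=cam("wrist")
print("base",rectw(c,big(mask(a,"red"),185,60,320,175),.012))
print("tray",rectw(c,big(mask(a,"wood"),385,160,495,235),.014))
t=np.array([[625,257],[757,257],[742,354],[615,352]])*.64
print("tray corners",(ray(c,t,.014)*1000).round(1).tolist())
m=mask(a,"white")
for y0,y1 in((25,60),(118,150)):
    p=big(m,430,y0,512,y1);x,y,w,h=cv2.boundingRect(p);print(x,y,w,h)
# columns: inner edges
g=cv2.cvtColor(a,cv2.COLOR_RGB2GRAY).astype(int)
for x in(475,490,505):
    print(x,"up",g[26:62,x].tolist());print("lo",g[118:150,x].tolist())
print("row40",g[40,450:480].tolist(),"row134",g[134,440:470].tolist())
E
```

```text
base ((563.2691650390625, 114.34237670898438), (94.79515075683594, 118.47618103027344), 7.687899589538574)
tray ((581.2086791992188, 379.3177490234375), (82.8665771484375, 109.19465637207031), 18.050582885742188)
tray corners [[557.9, 314.8], [524.2, 418.3], [603.6, 446.9], [636.1, 341.3]]
461 32 51 23
450 124 49 9
475 up [169, 171, 169, 169, 171, 171, 238, 252, 252, 233, 148, 138, 137, 157, 241, 251, 252, 252, 253, 252, 251, 251, 251, 251, 252, 252, 252, 250, 227, 174, 169, 170, 168, 167, 170, 170]
lo [169, 169, 168, 166, 168, 170, 237, 253, 252, 252, 250, 252, 251, 251, 251, 201, 188, 191, 187, 180, 184, 187, 188, 190, 187, 177, 170, 171, 170, 169, 166, 169]
490 up [171, 171, 167, 169, 167, 169, 237, 252, 252, 252, 251, 251, 251, 250, 250, 251, 252, 252, 252, 252, 250, 251, 251, 251, 252, 252, 252, 251, 229, 175, 170, 170, 170, 170, 170, 169]
lo [170, 169, 170, 168, 167, 169, 236, 253, 252, 251, 250, 251, 251, 250, 251, 200, 190, 191, 184, 184, 185, 189, 186, 187, 186, 179, 168, 167, 169, 167, 169, 168]
505 up [169, 168, 170, 167, 171, 166, 235, 252, 252, 252, 250, 251, 252, 250, 251, 251, 252, 252, 252, 252, 250, 250, 251, 251, 252, 252, 252, 251, 231, 173, 173, 168, 169, 171, 168, 169]
lo [169, 167, 166, 168, 168, 170, 160, 189, 187, 184, 179, 185, 185, 178, 183, 187, 188, 190, 183, 177, 185, 187, 190, 190, 188, 184, 168, 169, 166, 168, 169, 169]
row40 [162, 166, 170, 173, 191, 213, 224, 227, 227, 227, 226, 227, 211, 202, 247, 253, 251, 250, 250, 251, 250, 250, 250, 250, 250, 241, 194, 165, 177, 225] row134 [109, 107, 107, 107, 109, 116, 126, 132, 130, 132, 158, 185, 188, 187, 189, 187, 188, 192, 190, 189, 188, 189, 189, 191, 187, 190, 190, 190, 190, 188]
```

```bash
cat >> h.py <<'E'
def plan(xy,z,yaw,o=None):
    o=o or status.get_obs();Rm=R.from_euler('xyz',o["ee_rot"]).as_matrix()
    Rt=R.from_euler('xyz',[np.pi,0,np.radians(yaw)]).as_matrix()
    s=Rm.T@(np.r_[xy,z]/1000*np.r_[1,1,1]-o["tool_pos"])*1000
    print("shift",s.round(1),"turn",np.degrees(R.from_matrix(Rm.T@Rt).as_rotvec()).round(1))
def fr(O,yaw):
    y=np.radians(yaw);u=np.array([np.cos(y),np.sin(y)]);return np.array(O),u,np.array([u[1],-u[0]])
E
python3 - <<'E'
from h import *
c=cam("wrist")
A=ray(c,[[463.7,54.3]],.020)[0]*1000;B=ray(c,[[450,123.6]],.022)[0]*1000
A2=ray(c,[[505,54.3]],.020)[0]*1000;B2=ray(c,[[490,123.6]],.022)[0]*1000
print(A,B,B-A,np.linalg.norm(B-A),[np.degrees(np.arctan2(*(q-p)[::-1])) for p,q in((A,A2),(B,B2))])
yaw=108.1;_,u,n=fr((0,0),yaw)
O=(A+B)/2+46*u;print("dock",O)
for nm,P in(("base",(563.3,114.3)),("bell",(393,159)),("tray",(580.5,380.3))):
    d=np.array(P)-O;print(nm,"s",d@u,"lat",d@n)
d=np.array((563.3,114.3))-O;s=d@u
for lat in(112,0):
    xy=O+s*u+lat*n;print("lat",lat,xy);plan(xy,6,198.1)
E
```

```text
[417.53325606 328.04703109] [493.60021439 347.59312122] [76.06695833 19.54609013] 78.53809132251072 [np.float64(108.05394864171846), np.float64(108.05192060548416)]
dock [441.27561946 381.54379981]
base s -291.9295347688296 lat 32.95974377579819
bell s -196.53328559895408 lat -115.02584891591964
tray s -44.435984745487694 lat 131.94854464157072
lat 112 [638.42900697 138.8559446 ]
shift [ -2.1  -3.3 200.2] turn [ 0.  0. -0.]
lat 0 [531.97124503 104.06018448]
shift [109.9  -3.3 200.1] turn [ 0.  0. -0.]
```

Dock at (441,382), yaw 108°. Box sits 33 mm off the axis and turned −10°. I'll descend beside it, then push its side square with both fingers toward the axis.

{"op": "move_arm", "data": {"targets": [[[-2,-3,60],[0,0,0],0],[[-2,-3,120],[0,0,0],0],[[-2,-3,165],[0,0,0],0],[[-2,-3,190],[0,0,0],0],[[-2,-3,198],[0,0,0],0],[[-2,-3,198],[0,0,0],0]]}}

```text
time: 2.65
tool_pos: [0.639, 0.1381, 0.0081]
ee_rot: [-3.142, 0.001, -2.827]
wrist_force: [-0.5, -0.4, 0.2]
width: 0.0467
```

{"op": "move_arm", "data": {"targets": [[[10,0,0],[0,0,0],0],[[16,0,0],[0,0,0],0],[[20,0,0],[0,0,0],0],[[24,0,0],[0,0,0],0],[[28,0,0],[0,0,0],0],[[32,0,0],[0,0,0],0],[[36,0,0],[0,0,0],0],[[40,0,0],[0,0,0],0],[[44,0,0],[0,0,0],0],[[48,0,0],[0,0,0],0],[[51,0,0],[0,0,0],0],[[53,0,0],[0,0,0],0],[[55,0,0],[0,0,0],0],[[56,0,0],[0,0,0],0],[[56,0,0],[0,0,0],0]]}}

```text
time: 4.53
tool_pos: [0.5853, 0.12, 0.0072]
ee_rot: [-3.142, -0.001, -2.828]
wrist_force: [1.9, 0.2, 0.3]
width: 0.047
```

Run:
```python
from h import *
o=status.get_obs();print(o["time"],o["tool_pos"],np.degrees(o["ee_rot"]),o["wrist_force"])
a=viewer.snapshot("top")
for n in("top",):
    c=cam(n);p=big(mask(a,"red"),290,140,380,230);print("base",rectw(c,p,.012))
save("top2",cv2.resize(a[130:290,180:400],(800,582),interpolation=cv2.INTER_CUBIC))
```

```text
4.525 [0.58528873 0.12004564 0.00721858] [-1.79996737e+02 -6.37998779e-02 -1.62028784e+02] [1.86215826 0.15429885 0.34321755]
base ((511.7867431640625, 124.10633850097656), (72.14520263671875, 42.788002014160156), 8.671600341796875)
```

View pics/top2.png

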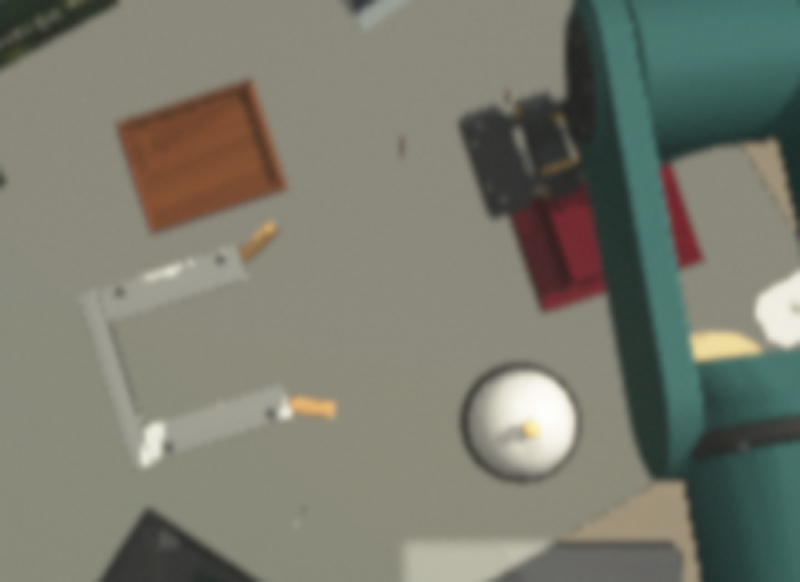

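Box is squared up with the dock at about lateral 0, and everything else is undisturbed. Next: rise, turn 90° and stage behind the trailing end for a look.

{"op": "move_arm", "data": {"targets": [[[-14,0,0],[0,0,0],0],[[-14,0,-50],[0,0,0],0],[[-14,0,-110],[0,0,10],0],[[0,-20,-170],[0,0,20],0],[[30,-50,-180],[0,0,30],0],[[56,-83,-180],[0,0,40],0],[[56,-83,-180],[0,0,50],0],[[56,-83,-180],[0,0,60],0],[[56,-83,-180],[0,0,70],0],[[56,-83,-180],[0,0,80],0],[[56,-83,-180],[0,0,90],0],[[56,-83,-180],[0,0,90],0],[[56,-83,-180],[0,0,90],0]]}}

```text
time: 6.2
tool_pos: [0.558, 0.0241, 0.1871]
ee_rot: [-3.14, -0.001, 1.887]
wrist_force: [-0.8, -0.1, -0.3]
width: 0.0471
```

Run:
```python
from h import *
o=status.get_obs();print(o["time"],o["tool_pos"],np.degrees(o["ee_rot"]),o["wrist_force"])
c=cam("wrist",o);a=viewer.snapshot("wrist");np.save("w2.npy",a);save("w2",cv2.resize(a,(800,600),interpolation=cv2.INTER_CUBIC))
O,u,n=fr((441.3,381.5),108.05)
r=rectw(c,big(mask(a,"red"),0,0,512,260),.012);d=np.array(r[0])-O;print(r,"s",d@u,"lat",d@n)
d=o["tool_pos"][:2]*1000-O;print("tool",d@u,d@n)
```

```text
6.2 [0.55802873 0.02412628 0.18708191] [-1.79935446e+02 -3.20860606e-02  1.08113028e+02] [-0.77998244 -0.14870062 -0.27189952]
((532.1461791992188, 96.93327331542969), (94.57984924316406, 117.80562591552734), 17.99660301208496) s -298.71059873628155 lat -1.7967786952531668
tool -375.9541280501545 0.2529869192426588
```

View pics/w2.png

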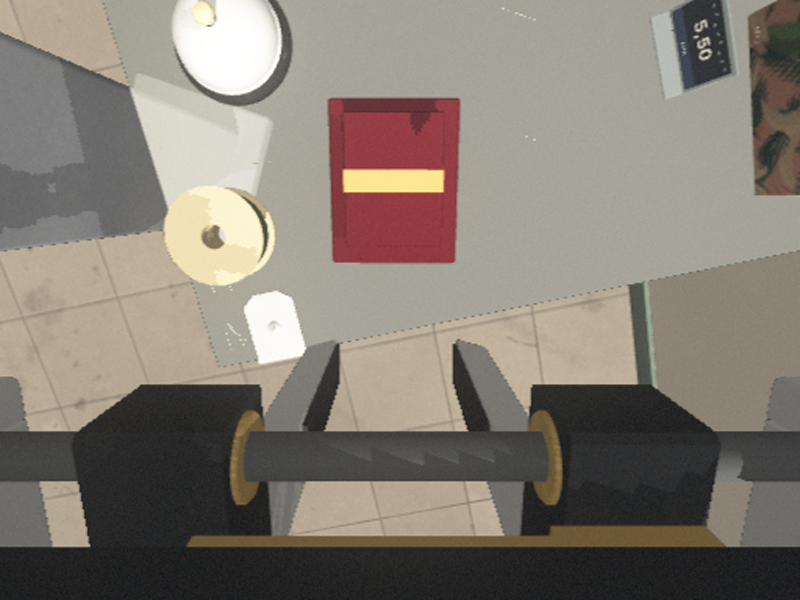

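Box is square behind the mouth: s −299, lateral −2, yaw matching. Descending behind it and pushing.

{"op": "move_arm", "data": {"targets": [[[-3,1,60],[0,0,0],0],[[-3,1,120],[0,0,0],0],[[-3,1,160],[0,0,0],0],[[-3,1,179],[0,0,0],0],[[-3,1,179],[0,0,0],0],[[8,1,179],[0,0,0],0],[[15,1,179],[0,0,0],0],[[23,1,179],[0,0,0],0],[[31,1,179],[0,0,0],0],[[39,1,179],[0,0,0],0],[[49,1,179],[0,0,0],0],[[59,1,179],[0,0,0],0],[[69,1,179],[0,0,0],0],[[79,1,179],[0,0,0],0],[[89,1,179],[0,0,0],0],[[99,1,179],[0,0,0],0],[[109,1,179],[0,0,0],0],[[116,1,179],[0,0,0],0],[[120,1,179],[0,0,0],0],[[120,1,179],[0,0,0],0]]}}

```text
time: 8.75
tool_pos: [0.5215, 0.1393, 0.0081]
ee_rot: [-3.141, -0.002, 1.885]
wrist_force: [0.3, -0.2, 1.3]
width: 0.0471
```

Run:
```python
from h import *
o=status.get_obs();print(o["time"],o["tool_pos"],np.degrees(o["ee_rot"]),o["wrist_force"])
c=cam("wrist",o);a=viewer.snapshot("wrist");np.save("w3.npy",a);save("w3",a)
O,u,n=fr((441.3,381.5),108.05)
d=o["tool_pos"][:2]*1000-O;print("tool",d@u,d@n)
t=viewer.snapshot("top");r=rectw(cam("top"),big(mask(t,"red"),200,150,380,260),.012);print(r)
```

```text
8.75 [0.52146223 0.13934499 0.00811858] [-1.79967461e+02 -9.63003268e-02  1.07981482e+02] [ 0.25981002 -0.21801609  1.29526722]
tool -255.07572748497674 1.186204150171207
((496.99169921875, 199.2115478515625), (88.98644256591797, 104.8250503540039), 18.446044921875)
```

View pics/w3.png

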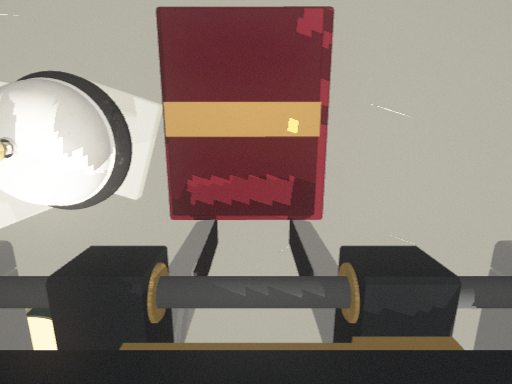

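The pads bear on the plinth's rear face, the box stays square, and the bell is clear on the left. I'll keep pushing.

{"op": "move_arm", "data": {"targets": [[[5,0,0],[0,0,0],0],[[13,0,0],[0,0,0],0],[[23,0,0],[0,0,0],0],[[33,0,0],[0,0,0],0],[[43,0,0],[0,0,0],0],[[53,0,0],[0,0,0],0],[[63,0,0],[0,0,0],0],[[73,0,0],[0,0,0],0],[[83,0,0],[0,0,0],0],[[93,0,0],[0,0,0],0],[[103,0,0],[0,0,0],0],[[113,0,0],[0,0,0],0],[[123,0,0],[0,0,0],0],[[133,0,0],[0,0,0],0],[[143,0,0],[0,0,0],0],[[151,0,0],[0,0,0],0],[[157,0,0],[0,0,0],0],[[162,0,0],[0,0,0],0],[[166,0,0],[0,0,0],0],[[166,0,0],[0,0,0],0]]}}

```text
time: 11.35
tool_pos: [0.4706, 0.297, 0.0086]
ee_rot: [-3.142, -0.001, 1.885]
wrist_force: [1.0, -0.6, -0.1]
width: 0.0473
```

{"op": "move_arm", "data": {"targets": [[[4,0,0],[0,0,0],0],[[8,0,0],[0,0,0],0],[[11,0,0],[0,0,0],0],[[14,0,0],[0,0,0],0],[[16,0,0],[0,0,0],0],[[18,0,0],[0,0,0],0],[[18,0,0],[0,0,0],0]]}}

```text
time: 12.22
tool_pos: [0.4652, 0.3138, 0.0086]
ee_rot: [3.141, -0.001, 1.885]
wrist_force: [1.3, -2.9, 2.1]
width: 0.0468
```

Run:
```python
from h import *
o=status.get_obs();print(o["time"],o["tool_pos"],np.degrees(o["ee_rot"]),o["wrist_force"])
O,u,n=fr((441.3,381.5),108.05)
d=o["tool_pos"][:2]*1000-O;print("tool",d@u,d@n,"F",o["wrist_force"][:2]@u)
```

```text
12.225 [0.46518283 0.31382954 0.0085989 ] [ 1.79991138e+02 -2.90003909e-02  1.07976098e+02] [ 1.34506451 -2.93727295  2.08901223]
tool -71.74018066172574 1.739991254717225 F -3.2094834000364303
```

Estimated ~4 mm to go. I'll creep on until the stop's force shows.

{"op": "move_arm", "data": {"targets": [[[1,0,0],[0,0,0],0],[[2,0,0],[0,0,0],0],[[3,0,0],[0,0,0],0],[[4,0,0],[0,0,0],0],[[5,0,0],[0,0,0],0],[[5,0,0],[0,0,0],0]]}}

```text
time: 12.98
tool_pos: [0.4651, 0.3143, 0.0086]
ee_rot: [-3.141, 0.008, 1.884]
wrist_force: [3.9, -12.3, 4.2]
width: 0.0471
```

{"op": "move_arm", "data": {"targets": [[[3,0,0],[0,0,0],0],[[5,0,0],[0,0,0],0],[[5,0,0],[0,0,0],0]]}}

```text
time: 13.35
tool_pos: [0.465, 0.3145, 0.0087]
ee_rot: [-3.14, 0.017, 1.884]
wrist_force: [5.7, -22.5, 5.4]
width: 0.0471
```

{"op": "move_arm", "data": {"targets": [[[-10,0,0],[0,0,0],0],[[-25,0,0],[0,0,0],0],[[-30,0,-40],[0,0,0],0],[[-30,0,-100],[0,0,0],1],[[-30,0,-160],[0,0,0],1],[[-30,0,-180],[0,0,0],1],[[-30,0,-180],[0,0,0],1]]}}

```text
time: 14.22
tool_pos: [0.4721, 0.2955, 0.1907]
ee_rot: [3.137, -0.002, 1.885]
wrist_force: [0.4, 0.3, -0.2]
width: 0.0837
```

Run:
```python
from h import *
o=status.get_obs();print(o["time"],o["tool_pos"],np.degrees(o["ee_rot"]),o["wrist_force"])
c=cam("wrist",o);a=viewer.snapshot("wrist");np.save("w4.npy",a);save("w4",cv2.resize(a,(800,600),interpolation=cv2.INTER_CUBIC))
O,u,n=fr((441.3,381.5),108.05)
d=o["tool_pos"][:2]*1000-O;print("tool",d@u,d@n)
p=big(mask(a,"red"),0,0,512,260);w=ray(c,p,.012)*1000;r=rectw(c,p,.012)
q=np.c_[(w-O)@u,(w-O)@n];print(r,q.min(0),q.max(0))
```

```text
14.225 [0.47208052 0.2955403  0.19071081] [ 1.79738598e+02 -1.23763996e-01  1.08013439e+02] [ 0.42195345  0.26895347 -0.1943159 ]
tool -91.26656997778962 2.631359220365802
((449.32562255859375, 347.74310302734375), (93.46319580078125, 54.69097137451172), 17.980491638183594) [-61.98301204 -49.58012917] [-7.1979546  43.87106646]
```

View pics/w4.png

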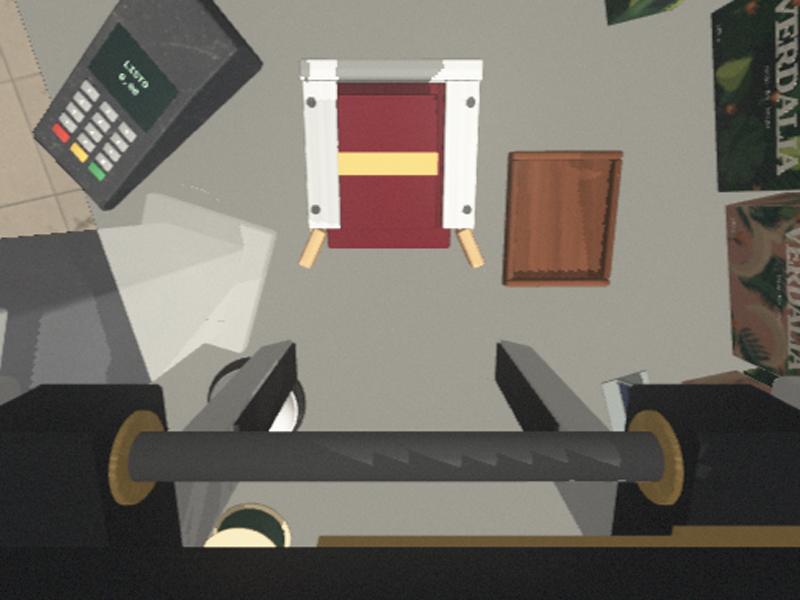

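The box sits in the dock against the stop, its leading edge hidden at the stop bar (row ~80) and both lips over the plinth. Measuring the lid from its gold band, and the tray.

Run:
```python
from h import *
o=status.get_obs();c=cam("wrist",o);a=np.load("w4.npy");O,u,n=fr((441.3,381.5),108.05)
h=cv2.cvtColor(a,cv2.COLOR_RGB2HSV);y=((h[...,0]>18)&(h[...,0]<35)&(h[...,1]>90)).astype(np.uint8)
def rep(nm,p,z):
    w=ray(c,p,z)*1000;r=cv2.minAreaRect(w.astype(np.float32));d=np.array(r[0])-O;print(nm,r,"s,lat",d@u,d@n)
rep("band",big(y,190,80,300,125),.063)
rep("tray",big(mask(a,"wood"),310,85,410,190),.014)
hs=np.array([[311,102],[471,102],[315,210],[465,210]])*.64
w=ray(c,hs,.022)*1000;print("screws s,lat",np.c_[(w-O)@u,(w-O)@n].round(1).tolist())
bar=np.array([[301,80],[482,80],[305,228],[340,228],[443,228],[476,228]])*.64;w=ray(c,bar,.022)*1000;print(np.c_[(w-O)@u,(w-O)@n].round(1).tolist())
tc=np.array([[510,152],[622,152],[610,286],[503,286]])*.64;w=ray(c,tc,.014)*1000;print("tray",np.c_[(w-O)@u,(w-O)@n].round(1).tolist())
```

```text
band ((438.8052978515625, 377.34423828125), (62.853248596191406, 12.544426918029785), 17.960737228393555) s,lat -3.1782665287520913 -3.6595786840373883
tray ((576.1810302734375, 381.1721496582031), (84.4691162109375, 101.93434143066406), 18.237043380737305) s,lat -42.104175329577096 128.14147741183106
screws s,lat [[41.7, -58.5], [41.5, 55.3], [-33.5, -58.8], [-33.6, 53.6]]
[[56.1, -64.9], [55.9, 62.6], [-46.8, -66.9], [-46.8, -40.5], [-46.9, 37.4], [-47.0, 62.4]]
tray [[8.4, 86.9], [8.3, 170.4], [-93.3, 172.3], [-93.1, 87.1]]
```

Run:
```python
from h import *
O,u,n=fr((441.3,381.5),108.05)
o=status.get_obs();print(o["time"],o["tool_pos"],np.degrees(o["ee_rot"]),o["width"])
plan(O-3*u-3.5*n,110,108.0);plan(O-3*u-3.5*n,32,108.0)
```

```text
14.275 [0.471182   0.29494275 0.18835855] [ 1.79977951e+02 -7.06847717e-02  1.08005377e+02] 0.08740944708164758
shift [88.5 -5.2 78.5] turn [ 0.  -0.1  0. ]
shift [ 88.4  -5.2 156.5] turn [ 0.  -0.1  0. ]
```

{"op": "move_arm", "data": {"targets": [[[50,-5,20],[0,0,0],1],[[88,-5,50],[0,0,0],1],[[88,-5,78],[0,0,0],1],[[88,-5,100],[0,0,0],1],[[88,-5,125],[0,0,0],1],[[88,-5,145],[0,0,0],1],[[88,-5,156],[0,0,0],1],[[88,-5,156],[0,0,0],1]]}}

```text
time: 15.28
tool_pos: [0.4381, 0.3758, 0.0302]
ee_rot: [-3.137, 0.001, 1.885]
wrist_force: [0.6, 0.6, 0.3]
width: 0.0944
```

{"op": "move_arm", "data": {"targets": [[[0,0,0],[0,0,0],0.5],[[0,0,0],[0,0,0],0.4],[[0,0,0],[0,0,0],0],[[0,0,0],[0,0,0],-1],[[0,0,0],[0,0,0],-1],[[0,0,0],[0,0,0],-1],[[0,0,0],[0,0,0],-1]]}}

```text
time: 16.15
tool_pos: [0.4404, 0.3771, 0.0333]
ee_rot: [3.139, -0.001, 1.884]
wrist_force: [2.9, 0.9, 2.8]
width: 0.0639
```

{"op": "move_arm", "data": {"targets": [[[0,1,-3],[0,0,0],-1],[[0,1,-6],[0,0,0],-1],[[0,1,-9],[0,0,0],-1],[[0,1,-12],[0,0,0],-1],[[0,1,-15],[0,0,0],-1],[[0,1,-18],[0,0,0],-1]]}}

```text
time: 16.9
tool_pos: [0.4385, 0.3759, 0.0489]
ee_rot: [-3.136, 0.001, 1.885]
wrist_force: [1.3, 0.9, -13.6]
width: 0.0635
```

{"op": "move_arm", "data": {"targets": [[[0,0,-4],[0,0,0],-1],[[0,0,-8],[0,0,0],-1],[[0,0,-12],[0,0,0],-1],[[0,0,-16],[0,0,0],-1],[[0,0,-20],[0,0,0],-1],[[0,0,-24],[0,0,0],-1],[[0,0,-28],[0,0,0],-1],[[0,0,-31],[0,0,0],-1],[[0,0,-34],[0,0,0],-1],[[0,0,-38],[0,0,0],-1],[[0,0,-44],[0,0,0],-1],[[0,0,-52],[0,0,0],-1],[[0,0,-62],[0,0,0],-1],[[0,0,-72],[0,0,0],-1],[[0,0,-80],[0,0,0],-1],[[0,0,-80],[0,0,0],-1]]}}

```text
time: 18.9
tool_pos: [0.441, 0.3773, 0.1317]
ee_rot: [3.14, -0.001, 1.884]
wrist_force: [-0.3, -0.0, -0.1]
width: 0.0638
```

Run:
```python
from h import *
o=status.get_obs();print(o["time"],o["tool_pos"],np.degrees(o["ee_rot"]),o["width"],o["wrist_force"])
O,u,n=fr((441.3,381.5),108.05);d=o["tool_pos"][:2]*1000-O;print("tool",d@u,d@n)
a=viewer.snapshot("wrist");np.save("w5.npy",a)
s=viewer.snapshot("scene");np.save("s5.npy",s)
save("w5",np.hstack([cv2.resize(a,(400,300)),cv2.resize(s[140:290,150:350],(400,300),interpolation=cv2.INTER_CUBIC)]))
```

```text
18.9 [0.44096926 0.37732752 0.13170864] [ 1.79881917e+02 -3.93168758e-02  1.07971064e+02] 0.06382209230133085 [-0.30897783 -0.02476624 -0.1157008 ]
tool -3.86465690776501 -1.6072915128661336
```

View pics/w5.png

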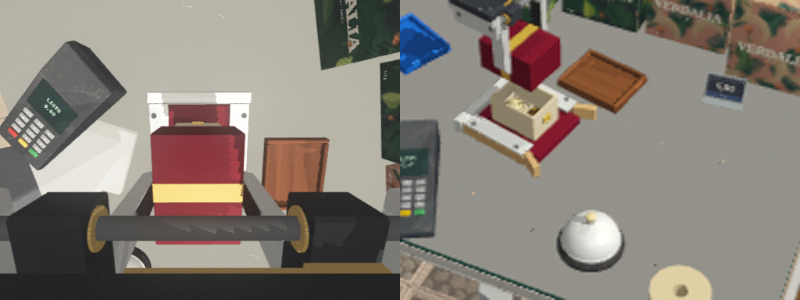

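The lid is off and level in the fingers (left pane, lid at (197,185)). The cream tray stands in the dock (right pane, (520,115)). Measuring the tray again from this closer view.

Run:
```python
from h import *
o=status.get_obs();print(o["time"],o["tool_pos"]);c=cam("wrist",o);a=np.load("w5.npy");O,u,n=fr((441.3,381.5),108.05)
t0=o["tool_pos"][:2]*1000
p=big(mask(a,"wood"),325,160,430,290)
w=ray(c,p,.014)*1000-O;q=np.c_[w@u,w@n];print("tray s,lat",q.min(0),q.max(0),"tool",(t0-O)@u,(t0-O)@n)
print(cv2.minAreaRect((w+O).astype(np.float32)))
save("w5c",cv2.resize(a[155:290,320:440],(800,600) if 0 else (533,600),interpolation=cv2.INTER_CUBIC))
# lid top far edge & band
h=cv2.cvtColor(a,cv2.COLOR_RGB2HSV);y=((h[...,0]>15)&(h[...,0]<35)&(h[...,1]>90)).astype(np.uint8)
b=big(y,190,220,320,270);print(cv2.boundingRect(b))
for off in(14,16,18,20):
    z=o["tool_pos"][2]-off/1000+.048
    v=ray(c,b,z)*1000-t0;v=np.c_[v@u,v@n];print(off,v.min(0).round(1),v.max(0).round(1))
```

```text
19.0 [0.44039941 0.37692954 0.13041662]
tray s,lat [-91.51027569  86.04096071] [ 11.49192733 171.72505746] tool -4.066484746759071 -2.272406795892378
((576.2523803710938, 383.3452453613281), (85.7237319946289, 102.92379760742188), 17.925331115722656)
(194, 235, 119, 24)
14 [ -3.6 -31.9] [ 9.9 31.2]
16 [ -4.5 -32.4] [ 9.1 31.6]
18 [ -5.5 -32.8] [ 8.3 32.1]
20 [ -6.4 -33.2] [ 7.6 32.5]
```

View pics/w5c.png

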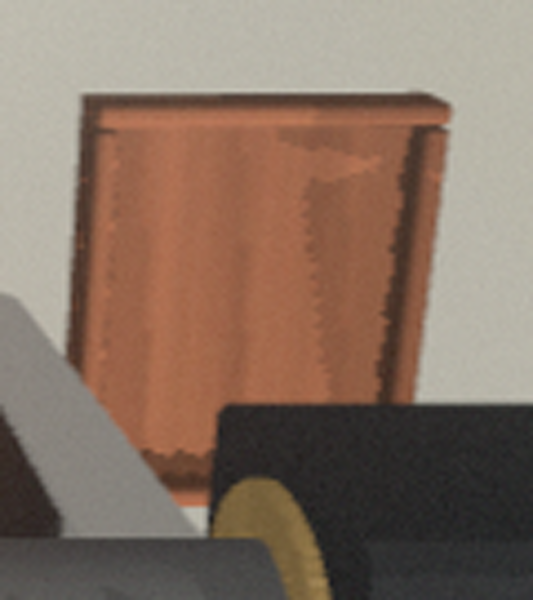

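{"op": "move_arm", "data": {"targets": [[[-8,25,0],[0,0,0],-1],[[-18,60,0],[0,0,0],-1],[[-28,95,0],[0,0,0],-1],[[-36,122,0],[0,0,0],-1],[[-38,131,0],[0,0,0],-1],[[-38,131,0],[0,0,0],-1],[[-38,131,20],[0,0,0],-1],[[-38,131,45],[0,0,0],-1],[[-38,131,70],[0,0,0],-1],[[-38,131,82],[0,0,0],-1],[[-38,131,86],[0,0,0],-1],[[-38,131,86],[0,0,0],-1],[[-38,131,86],[0,0,0],-1]]}}

```text
time: 20.62
tool_pos: [0.5775, 0.3817, 0.046]
ee_rot: [3.139, -0.001, 1.884]
wrist_force: [0.4, 0.9, -1.5]
width: 0.0634
```

Run:
```python
from h import *
o=status.get_obs();print(o["time"],o["tool_pos"],np.degrees(o["ee_rot"]),o["width"],o["wrist_force"])
O,u,n=fr((441.3,381.5),108.05);d=o["tool_pos"][:2]*1000-O;print("tool",d@u,d@n)
a=viewer.snapshot("wrist");np.save("w6.npy",a)
s=viewer.snapshot("scene")
save("w6",np.hstack([cv2.resize(a[60:360,156:456],(400,400)),cv2.resize(s[140:230,190:290],(400,400),interpolation=cv2.INTER_CUBIC)]))
```

```text
20.625 [0.57750584 0.38168576 0.04596769] [ 1.79858912e+02 -3.14552030e-02  1.07971980e+02] 0.0634279024585808 [ 0.43181561  0.93666412 -1.5374736 ]
tool -42.026325671744445 129.56022859736473
```

View pics/w6.png

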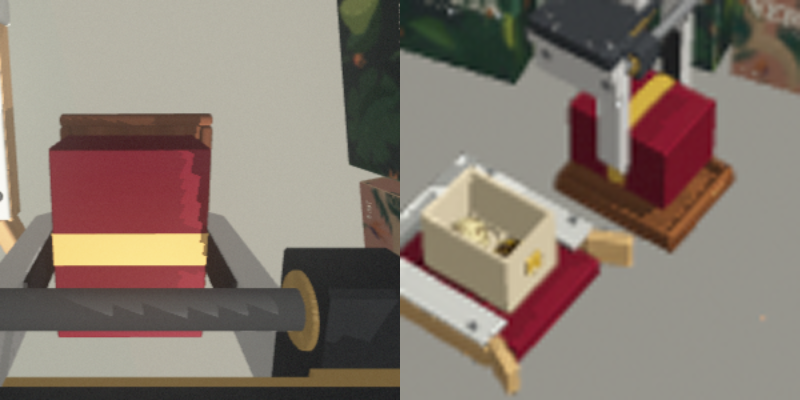

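Lid hovers over the wooden tray; tray's far corners are at crop (60,118) and (212,118). A quick numeric check of the centring.

Run:
```python
from h import *
o=status.get_obs();c=cam("wrist",o);a=np.load("w6.npy");O,u,n=fr((441.3,381.5),108.05);t0=o["tool_pos"][:2]*1000
print(o["tool_pos"])
g=cv2.cvtColor(a,cv2.COLOR_RGB2HSV)[...,1].astype(int)
r=152;print(g[r,196:210].tolist(),g[r,305:322].tolist());print(g[140:165,250].tolist())
v=ray(c,[[201,146],[314.5,146]],.014)*1000-t0;print("far outer edge s,lat rel tool",np.c_[v@u,v@n])
```

```text
[0.57745903 0.38157291 0.04576735]
[18, 18, 20, 17, 29, 63, 95, 96, 96, 101, 99, 101, 99, 105] [124, 136, 135, 135, 131, 131, 129, 128, 129, 98, 43, 21, 22, 21, 24, 22, 23]
[24, 23, 21, 22, 21, 61, 94, 106, 115, 114, 119, 124, 117, 107, 96, 118, 104, 108, 110, 112, 112, 110, 107, 109, 117]
far outer edge s,lat rel tool [[ 52.79208022 -37.69280739]
 [ 52.5974998   44.22096159]]
```

Shifting 2.5 mm sideways and lowering gently.

{"op": "move_arm", "data": {"targets": [[[0,2.5,0],[0,0,0],-1],[[0,2.5,4],[0,0,0],-1],[[0,2.5,8],[0,0,0],-1],[[0,2.5,12],[0,0,0],-1],[[0,2.5,15],[0,0,0],-1],[[0,2.5,17],[0,0,0],-1],[[0,2.5,18],[0,0,0],-1],[[0,2.5,18],[0,0,0],-1]]}}

```text
time: 21.72
tool_pos: [0.5792, 0.3821, 0.0265]
ee_rot: [3.142, -0.0, 1.885]
wrist_force: [-0.3, -0.5, -1.2]
width: 0.0638
```

{"op": "move_arm", "data": {"targets": [[[0,0,1],[0,0,0],-1],[[0,0,2],[0,0,0],-1],[[0,0,3],[0,0,0],-1],[[0,0,3],[0,0,0],-1]]}}

```text
time: 22.22
tool_pos: [0.5793, 0.3821, 0.0243]
ee_rot: [3.141, -0.0, 1.884]
wrist_force: [-2.1, -0.9, 3.1]
width: 0.064
```

Contact at TCP 24.3 mm, as expected for the pocket floor; a wall top would have been met at ~32. Release and back away.

{"op": "move_arm", "data": {"targets": [[[0,0,1],[0,0,0],-1],[[0,0,1],[0,0,0],-0.8],[[0,0,0],[0,0,0],0.5],[[0,0,0],[0,0,0],0.8],[[0,0,0],[0,0,0],0.8],[[0,0,0],[0,0,0],0.8],[[0,0,-10],[0,0,0],0.8],[[0,0,-30],[0,0,0],0.8],[[0,0,-70],[0,0,0],0.8],[[0,0,-120],[0,0,0],0.8],[[-60,0,-170],[0,0,0],0.8],[[-100,0,-180],[0,0,0],0.8],[[-100,0,-180],[0,0,0],0.8],[[-100,0,-180],[0,0,0],0.8]]}}

```text
time: 23.98
tool_pos: [0.6099, 0.2873, 0.2045]
ee_rot: [3.14, -0.001, 1.884]
wrist_force: [0.1, 0.2, -0.2]
width: 0.0845
```

Run:
```python
from h import *
o=status.get_obs();print(o["time"],o["tool_pos"],o["width"],o["wrist_force"])
c=cam("wrist",o);a=viewer.snapshot("wrist");O,u,n=fr((441.3,381.5),108.05)
s=viewer.snapshot("scene")
save("w7",np.hstack([cv2.resize(a,(400,300)),cv2.resize(s[140:230,170:290],(400,300),interpolation=cv2.INTER_CUBIC)]))
h=cv2.cvtColor(a,cv2.COLOR_RGB2HSV)
np.save("w7.npy",a)
```

```text
23.975 [0.60994723 0.28726257 0.20445175] 0.08449661110807433 [ 0.08027043  0.19673464 -0.22906289]
```

View pics/w7.png

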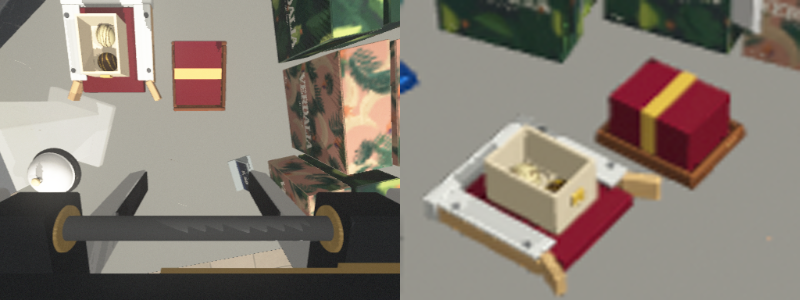

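Lid sits flat and square in the wooden tray (left pane (199,75)), and the base stands in the dock with both chocolates visible. One numeric check that the base is still home.

Run:
```python
from h import *
o=status.get_obs();c=cam("wrist",o);a=np.load("w7.npy");O,u,n=fr((441.3,381.5),108.05)
f=lambda p,z:(lambda w:np.c_[w@u,w@n])(ray(c,p,z)*1000-O)
p=big(mask(a,"red"),85,0,200,125);q=f(p,.012);print("base red s,lat",q.min(0),q.max(0))
W=mask(a,"white");
for x0,x1 in((80,108),(160,205)):
    b=big(W,x0,0,x1,128);q=f(b,.022);print("white",q.min(0),q.max(0))
l=big(mask(a,"red"),215,40,300,150);print("lid",f(l,.054).min(0),f(l,.054).max(0))
b=big(mask(a,"wood")|mask(a,"red"),215,40,300,150);print("tray",f(b,.014).min(0),f(b,.014).max(0))
h=cv2.cvtColor(a,cv2.COLOR_RGB2HSV);k=((h[...,0]>15)&(h[...,0]<35)&(h[...,1]>90)).astype(np.uint8);k=big(k,215,75,300,115);q=f(k,.054);print("band",q.min(0),q.max(0))
```

```text
base red s,lat [-62.45929207 -50.09751839] [-27.41566541  43.69495415]
white [-45.49846208 -63.58809976] [ 62.13885368 -32.02947991]
white [-45.58240766  26.78300419] [62.03201967 62.03595458]
lid [-31.94028607  99.06720341] [  0.65196808 162.23333987]
tray [-91.65392161  90.66703263] [  9.90936076 173.03594715]
band [-46.23089528  97.62216096] [-33.90809666 162.56240173]
```

```bash
python3 -c "
from bench import order;print(order.close_job())"
```

```text
the job is handed in; nothing more can be done
None
```

The gift box is open: the base is home in the dock and the lid is flat in the wooden tray's pocket. I handed the job in at about 24 s of the 72 s allowed; it reported no verdict.

- **Docking:** I squared the box by pushing its side with two fingers. I then pushed its rear face into the dock until it held still against the stop at about 22 N. The fingers touched only the plinth.
- **Lid:** It came straight up at about 14 N pull. I lowered it into the tray until it met the pocket floor, with the tool at 24.3 mm against the 24 mm expected, and let go there.

**Last checks (before hand-in):**
- The base sits where it did before the lid was pulled, within 0.5 mm.
- The lid's centre measured within about 2 mm of the tray's, and it looked flat and square.
- The gripper was clear of everything.
- In the pictures the bell and price tag looked undisturbed; I did not measure them. The spool was not in the last picture, and the arm never worked near it after it was last seen standing.

**Disagreements:**
- The base's rear edge read about 17 mm past the rail ends, where 14 mm is nominal. That would leave it up to 3 mm short of the stop, inside the 7 mm allowed, though the push force says it is touching.
- The views differed by up to 3 mm on the tray's sideways position; I used the closest one.

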